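Load the last vial cassette and ratchet the transport clamp tight

ROBOT

A 7-joint arm with a two-finger parallel gripper is mounted at the origin on a cart in front of the work surface, level with it; the furniture and walls round the work are solid. World frame = base frame: x ahead of the robot, y to its left, z up, the work surface at z = 0. Lengths are in m, angles in rad, forces in N, time in s.
With the tool pointing down it reaches from about 0.4 to 0.9 m from the base axis. Payload 5.5 kg.
Tool frame: the origin (TCP) lies midway between the tips of the shut fingers; the grasp point (between the pads) lies robot.tcp_to_grasp behind it (robot.tcp_to_grasp is the distance from the TCP to the grasp point, in m); z points along the fingers, x is the direction in which the jaws open and shut, and the axes are right-handed (so a half turn about z gives the same grasp; the last joint's range is limited). The gripper opens to 85 mm and grips with 20 to 120 N. Pads are 22 mm wide; open, the fingers measure 114 mm over their backs; the gripper's body (76 mm by 85 mm) begins 54 mm behind the grasp point. The pads swing forward as they close: fully open they stand 13 mm farther back than shut.
Start: joints at [1.458, 0.501, -0.427, 1.55, 0.221, 1.138, -0.21], TCP at [0.239, -0.605, 0.231] pointing down, gripper open.
Joint ranges: [-2.88, 2.88], [-0.31, 2.03], [-1.54, 1.56], [0.2, 2.42], [-1.41, 4.55], [0.19, 2.02], [-2.57, 2.57]. Speed limits (rad/s): [2.57, 2.57, 3.14, 3.14, 3.14, 3.14, 3.14].

INTERFACE

Orientations are given as a 3x3 rotation matrix whose columns are the frame's x, y, z axes.
In Python, from cell import robot gives the robot as it stands. Calls block until the motion is done:
- robot.reach(position, orientation): joint-space move of the TCP to a pose.
- robot.move_linear(position, attitude=None, rate=0.15, stop_force=None): straight line of the TCP; attitude=None keeps the orientation; rate is the mean speed in m/s. With stop_force (N) it stops when the force on the tool has changed by that much, and returns True; else False.
- robot.move_joints(angles): joint-space move.
- robot.set_gripper(opening, squeeze=None): finger opening in m; squeeze is the grip in N (None keeps the last); returns when the fingers have stopped.
- robot.wait(seconds).
- robot.solve_ik(position, orientation): joint angles nearest the present ones, or None.
- robot.camera(name): name is "scene" or "side" or "wrist"; returns (picture, depth): 480x640x3 uint8, blue, green, red; 480x640 float32, m along the optical axis (not along the pixel's ray), 0 where there is no reading.
- robot.calibration(name): a dict with "mtx" (3x3 intrinsics, pixels), "rvec" (rotation vector, rad) and "tvec" (3), from world to camera coordinates, as OpenCV has them. Camera axes: x right, y down, z forward; pixel columns grow to the right and rows downward; lengths in m; the calibration is good to about 2 mm. The wrist camera is an equidistant fisheye: a pixel r from the principal point sees the ray r / f radians off the axis. A picture is of the moment at which its call begins: read the wrist's pose just before it. calibration takes no time and is no camera call; for the wrist camera it gives the pose at the moment of the call.
A pose or a line that the arm cannot do raises robot.Unreachable and nothing moves.
- robot.sign_off(): hands the job in, once; it reports no verdict.
Readings, each from a call of its own:
- robot.current_t(): time.
- robot.current_joints(): joint angles.
- robot.current_joint_velocities(): joint speeds.
- robot.current_tau(): joint torques, N m.
- robot.current_tool_pos(): TCP position.
- robot.current_eef_rot(): TCP orientation.
- robot.current_ft_force(): force on the tool from outside, world axes, zero at the start.
- robot.current_ft_torque(): the same for the moment, N m.
- robot.current_width(): finger opening in m.
Only numpy, scipy, OpenCV 4.12 (cv2) and the standard library are available. Lean on these libraries where they do the work, as an engineer would, in place of code of your own. Each camera call takes 0.05 s, during which the arm holds its last target. There are 200 camera calls.

TASK

Set the loose white vial cassette into the gap between its two neighbours in the clamping frame, pressed down flat on the frame floor, without upsetting the neighbours. Flip the small reversing lever on the ratchet head, which is still set to loosen, fully over to the tightening side (clockwise seen from above), and only then swing the ratchet handle back and forth until the sprung pad presses the whole row firmly together; feel for the handle growing stiffer and stop before the pad's springs bottom out. Let go of everything and leave the tape roll, vial and stapler alone.

Things in the scene. Friction and masses are not known exactly. Their poses are not given: they have to be found in the camera images.
- frame: Fixed aluminium clamping frame, base plate 125 x 365 x 12 mm on the worktop. Origin on the worktop; own y axis runs along the row of cassettes, away from the ratchet; own -x points roughly at the robot. Cassettes stand on the plate (z = 12 mm) between two 12 mm high lips along y whose inner faces lie at x = +-38 mm. The ratchet spindle stands at x = 0, y = -150 mm
- end_stop: Fixed aluminium stop block 74 mm wide and 55 mm high at the +y end of the channel; origin on the channel floor in the middle of the face that the row rests against, axes as the frame; it is bolted 100 to 110 mm along y from the frame's origin
- gap_floor (a point): Middle of the empty place, on the channel floor: 62 mm in -y from the end stop's face. The gap is about 44 mm wide along y for a 40 mm cassette
- cassette: The loose cassette to be set in, standing upright on the worktop: white closed box 70 (own x) x 40 (own y) x 65 mm high, with an upright grip bar on its lid, 14 mm (x) x 26 mm (y), reaching from 65 to 94 mm above the underside. 0.18 kg. Origin at the middle of the underside. Set it with its axes along the frame's (either way round); fingers closing along own x do not touch the neighbours
- left_neighbour: Same cassette, loose, standing in the row against the end stop; origin at the middle of its underside
- right_neighbour: Same cassette, loose, standing in the row on the other side of the gap (-y side), towards the sprung pad
- pad: Black rubber pad 66 mm wide, 50 mm high on two springs in front of the sliding jaw, facing the row; origin at the bottom of its pressing face, at first 6 to 16 mm from the right neighbour. It may be pushed back 8 mm into the jaw against 12 N per mm (96 N: bottomed out). The jaw moves along frame +y 12 mm per radian that the ratchet wheel turns clockwise (rack and pinion, no bounce back: the shaft's friction of 0.9 N m holds the jaw where it is left)
- spindle (a point): Point on the vertical spindle axis, 86 mm above the worktop, just above the ratchet head (head and handle bar top are at 82 mm)
- handle_grip (a point): Middle of the upright black grip at the end of the ratchet handle, 117 mm above the worktop and 135 mm from the spindle: a cylinder 26 mm in diameter fixed to the handle, from 80 to 142 mm above the worktop, clear on all sides. The flat bar (24 mm wide, 72 to 82 mm high) carries it
- handle (a joint): Angle of the handle about the spindle, rad, clockwise from above positive, range -0.75 to 0.75; at 0 it points along the frame's -x. Loose: 0.1 N m. With the lever set to tighten, clockwise strokes turn the wheel (16 pins, so up to 0.4 rad of idle motion before the pawl bites; then 0.9 N m, and more once the row is being pressed: 0.012 N m per newton on the pad) and anticlockwise strokes slip; with the lever set to loosen, the other way round
- lever (a joint): Angle of the reversing lever on its pivot, rad, clockwise from above positive: -0.35 is full over to loosen, +0.35 full over to tighten, stays where it is left (0.18 N m). The pivot lies on the handle 54 mm from the spindle; the lever points from there back over the spindle
- lever_tip (a point): Point on the upright round pin at the free end of the reversing lever, 12 mm in diameter, reaching from 86 to 120 mm above the worktop, 50 mm from the lever's pivot and within 20 mm of the spindle; the point lies on the pin's axis 107 mm above the worktop. To tighten it goes sideways, towards the -y side of the frame (away from the row)
- tape: Roll of brown tape 94 mm wide, 48 mm high, a bystander; origin under its middle
- vial_used: Vial 22 mm in diameter, 47 mm high, a bystander; origin under its middle
- stapler: Stapler 126 mm long, 46 mm high, a bystander; origin under its middle

How it is judged:
On the way:
1. the cassette stands in the gap and the lever is set to tighten while the pad is not yet pressing the row (distance between cassette and gap_floor below 0.008 m and angle between cassette's own z axis and vertical below 0.08 rad and value of joint lever above 0.25 rad and contact force between pad and right_neighbour below 3 N), for 0.1 s.
At the end, for the whole second after the job is handed in: Cassette upright (0.06 rad), square to the frame (0.08 rad), on the channel floor (4 mm), within 9 mm of the gap's middle, at rest; lever past 0.25 rad to tighten; pad presses the right neighbour with over 12 N, and both neighbours press the cassette with over 8 N (z of cassette in the frame of frame below 0.016 m and horizontal distance between cassette and gap_floor below 0.009 m and angle between cassette's own z axis and vertical below 0.06 rad and angle between the y axis of cassette and the y axis of frame, either way round below 0.08 rad and value of joint lever above 0.25 rad and contact force between pad and right_neighbour above 12 N and contact force between cassette and left_neighbour above 8 N and contact force between cassette and right_neighbour above 8 N and linear speed of cassette below 0.01 m/s); the robot touches nothing.
It fails at once if the pad's springs are bottomed out (more than 85 N on the row) (contact force between pad and right_neighbour above 85 N).
It fails at once if a neighbour is tipped, lifted or shoved out of the row (angle between any of left_neighbour, right_neighbour's own z axis and vertical above 0.2 rad or distance of left_neighbour from where it was at the start of the episode above 0.012 m or distance of right_neighbour from where it was at the start of the episode above 0.014 m).
It fails at once if a bystander is moved by more than 25 mm (distance of any of tape, vial_used, stapler from where it was at the start of the episode above 0.025 m).
It also fails if it takes over 72 s, if anything falls off the work surface, if the arm or the gripper's body presses on something with over 40 N, if the wrist force passes 120 N, or if a joint passes its speed limit or range.

## Working session

There is one attempt and no reset: what is moved stays moved. The work goes in short steps, each a Python script; the robot and the scene stay as the last script left them, time stands still between calls to the robot, and variables do not carry over. Pictures are saved under pics/ and viewed, about 8 in all and at most 12, crops included, and the job is handed in when it is done.

```bash
ls; mkdir -p pics
python3 - <<'E'
from cell import robot
import cv2,numpy as np
ims=[]
for n in("scene","side"):
    p,d=robot.camera(n); c=robot.calibration(n)
    cv2.imwrite(f"pics/{n}0.png",p); np.savez(f"{n}0.npz",p=p,d=d,**{k:c[k] for k in("mtx","rvec","tvec")})
    R=cv2.Rodrigues(c["rvec"])[0]; print(n,-R.T@np.ravel(c["tvec"]),R[2],c["mtx"][0,0])
print(robot.tcp_to_grasp,robot.current_t(),robot.current_tool_pos())
E
```

```text
pics
scene [-0.00125955  0.75521774  0.71781864] [ 0.54876451 -0.60031277 -0.58179214] 549.4283240597457
side [0.29948729 0.9432746  0.6373513 ] [ 0.27254048 -0.8092704  -0.52038746] 473.66963381555075
0.0187 0.1 [ 0.23826931 -0.6040691   0.23035169]
```

View pics/scene0.png

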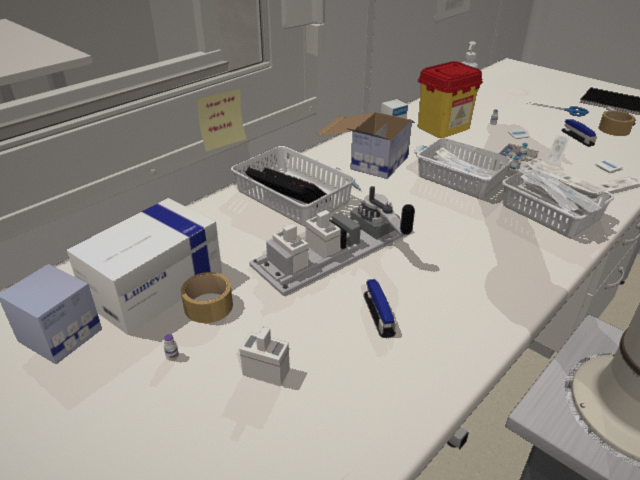

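View pics/side0.png

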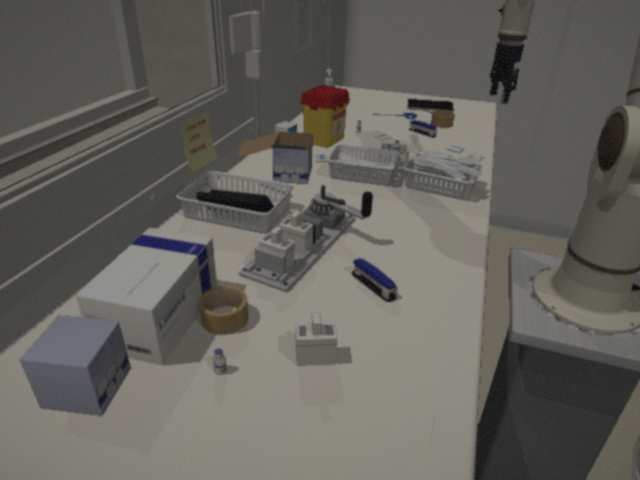

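The scene view shows the frame from (253,262) to (410,200), with the black grip at (407,218), the lever pin near (373,193) and the two neighbours at (287,250) and (323,232). The loose cassette is at (265,357), and the stapler, tape and vial are nearby. Next I'll get rough positions from depth.

```bash
cat > h.py <<'E'
import cv2,numpy as np
from cell import robot
def world(uv,d,c):
    """pixel + depth -> world (pinhole)"""
    R=cv2.Rodrigues(np.array(c["rvec"]))[0]; K=np.array(c["mtx"])
    p=np.linalg.inv(K)@np.array([uv[0],uv[1],1.])*d
    return R.T@(p-np.ravel(c["tvec"]))
def cloud(d,c):
    v,u=np.indices(d.shape); K=np.array(c["mtx"]); R=cv2.Rodrigues(np.array(c["rvec"]))[0]
    P=np.dstack([(u-K[0,2])/K[0,0]*d,(v-K[1,2])/K[1,1]*d,d])-np.ravel(c["tvec"])
    W=P@R; W[d==0]=np.nan
    return W
def down(yaw):
    """tool pointing down, jaw axis at yaw in world"""
    c,s=np.cos(yaw),np.sin(yaw); x=np.array([c,s,0]); z=np.array([0,0,-1.])
    return np.column_stack([x,np.cross(z,x),z])
E
python3 - <<'E'
from h import *
for n,pts in(("scene",dict(grip=(407,215),pin=(373,192),left=(287,232),right=(321,217),cas=(264,338),stap=(379,300),tape=(207,290),vial=(171,345),c1=(253,262),c2=(280,287))),("side",dict(grip=(367,203),pin=(322,192),left=(275,240),right=(295,228),cas=(317,325)))):
    z=np.load(n+"0.npz"); W=cloud(z["d"],z)
    for k,(u,v) in pts.items(): print(n,k,np.round(W[v,u],3))
    np.save(n+"W.npy",W)
c=robot.calibration("wrist"); R=cv2.Rodrigues(c["rvec"])[0]; print(c["mtx"]); Rt=robot.current_eef_rot(); p=robot.current_tool_pos()
print("cam in tool",Rt.T@(-R.T@np.ravel(c["tvec"])-p)); print((R@Rt).round(3)); print(np.round(Rt,3))
# lid points (height band) : scene cassettes
z=np.load("scene0.npz");W=np.load("sceneW.npy")
for name,(x0,x1,y0,y1),(a,b) in (("cas",(235,300,325,390),(.055,.075)),("casbar",(235,300,325,390),(.085,.1))):
    Q=W[y0:y1,x0:x1].reshape(-1,3); Q=Q[(Q[:,2]>a)&(Q[:,2]<b)]; print(name,len(Q),Q.mean(0),cv2.minAreaRect(Q[:,:2].astype(np.float32)*1000))
E
```

```text
scene grip [ 0.493 -0.031  0.129]
scene pin [ 0.615 -0.079  0.111]
scene left [0.653 0.144 0.099]
scene right [0.64  0.06  0.101]
scene cas [0.475 0.367 0.096]
scene stap [0.43  0.13  0.048]
scene tape [0.719 0.303 0.009]
scene vial [0.625 0.447 0.033]
scene c1 [0.716 0.185 0.014]
scene c2 [0.622 0.198 0.009]
side grip [ 0.498 -0.03   0.119]
side pin [ 0.624 -0.077  0.103]
side left [0.658 0.145 0.084]
side right [0.639 0.073 0.078]
side cas [0.483 0.371 0.088]
[[371.64829954   0.         325.75622891]
 [  0.         371.64829954 243.59332822]
 [  0.           0.           1.        ]]
cam in tool [ 0.00025319 -0.06384205 -0.14152821]
[[ 1.    -0.001 -0.001]
 [ 0.     0.966 -0.259]
 [ 0.001  0.259  0.966]]
[[ 0.367 -0.93  -0.001]
 [-0.93  -0.367  0.002]
 [-0.002 -0.    -1.   ]]
cas 859 [0.48081005 0.36348766 0.06460072] ((485.8921813964844, 360.00616455078125), (70.13400268554688, 43.038116455078125), 21.766366958618164)
casbar 156 [0.4843004  0.36187115 0.09266578] ((485.7162780761719, 359.9440612792969), (14.69149398803711, 28.112699508666992), 21.709577560424805)
```

Run:
```python
from h import *
for n in("scene","side"):
    W=np.load(n+"W.npy").reshape(-1,3); W=W[~np.isnan(W[:,0])]
    def rect(name,x0,x1,y0,y1,a,b):
        Q=W[(W[:,0]>x0)&(W[:,0]<x1)&(W[:,1]>y0)&(W[:,1]<y1)&(W[:,2]>a)&(W[:,2]<b)]
        if len(Q)<4: print(n,name,"few");return
        r=cv2.minAreaRect(Q[:,:2].astype(np.float32)*1000); print(n,name,len(Q),np.round(r[0],1),np.round(r[1],1),round(r[2],2),"zmax",Q[:,2].max().round(4))
    rect("L bar",.55,.75,.10,.20,.095,.115); rect("R bar",.55,.75,.02,.10,.09,.115)
    rect("L lid",.55,.75,.105,.20,.071,.082); rect("R lid",.55,.75,.02,.095,.071,.082)
    rect("plate",.5,.8,-.2,.25,.008,.016)
    rect("grip",.45,.54,-.08,.0,.13,.15); rect("pin",.55,.68,-.12,-.03,.098,.125); rect("stop/pad",.55,.75,.16,.22,.05,.07)
    rect("cas",.4,.56,.3,.42,.055,.075);rect("casbar",.4,.56,.3,.42,.085,.1)
    rect("stap",.3,.5,.05,.25,.02,.06);rect("tape",.6,.85,.2,.4,.04,.055)
z=np.load("scene0.npz")["p"]; cv2.imwrite("pics/f.png",cv2.resize(z[170:300,235:425],None,fx=4,fy=4,interpolation=cv2.INTER_CUBIC))
```

```text
scene L bar 117 [654.6 134.8] [27.5 17. ] 79.27 zmax 0.1088
scene R bar 132 [641.8  52.5] [29.9 18.6] 77.94 zmax 0.1092
scene L lid 359 [657.  139.6] [47.5 73.3] 86.76 zmax 0.0819
scene R lid 327 [642.9  52.6] [40.4 71.7] 81.55 zmax 0.0819
scene plate 1816 [677.7  44.7] [407.3 244.6] 89.76 zmax 0.016
scene grip 117 [495.9 -38.6] [24.2 21.2] 37.59 zmax 0.1451
scene pin 59 [620.2 -80.2] [11.4 12.8] 22.21 zmax 0.1224
scene stop/pad 285 [658.3 165.9] [16.4 75.3] 85.7 zmax 0.07
scene cas 859 [485.9 360. ] [70.1 43. ] 21.77 zmax 0.0749
scene casbar 156 [485.7 359.9] [14.7 28.1] 21.71 zmax 0.0973
scene stap 657 [437.  117.7] [ 28.4 121.2] 54.49 zmax 0.05
scene tape 1124 [693.7 315.6] [107.8 160.5] 5.11 zmax 0.055
side L bar 87 [659.5 137.6] [27.1 16. ] 81.06 zmax 0.1094
side R bar 99 [644.9  53.5] [29.3 16.4] 78.47 zmax 0.1104
side L lid 322 [659.9 136.9] [43.4 71.7] 79.68 zmax 0.0818
side R lid 282 [646.3  54. ] [42.5 72.1] 83.51 zmax 0.0818
side plate 1316 [679.9  44.9] [407.4 244.8] 88.93 zmax 0.016
side grip 80 [500.2 -35.6] [20.5 22.4] 78.09 zmax 0.1439
side pin 46 [624.9 -77.6] [11.1 10.2] 9.69 zmax 0.1216
side stop/pad 309 [662.8 168.4] [17.3 75.6] 87.38 zmax 0.0699
side cas 745 [489.2 361.2] [70.  43.1] 22.85 zmax 0.0745
side casbar 112 [488.7 361.7] [13.6 25.7] 21.63 zmax 0.0968
side stap 615 [442.9 119.6] [ 28.7 123.8] 55.8 zmax 0.0484
side tape 918 [696.  315.1] [105.5 160.6] 5.23 zmax 0.0549
```

View pics/f.png

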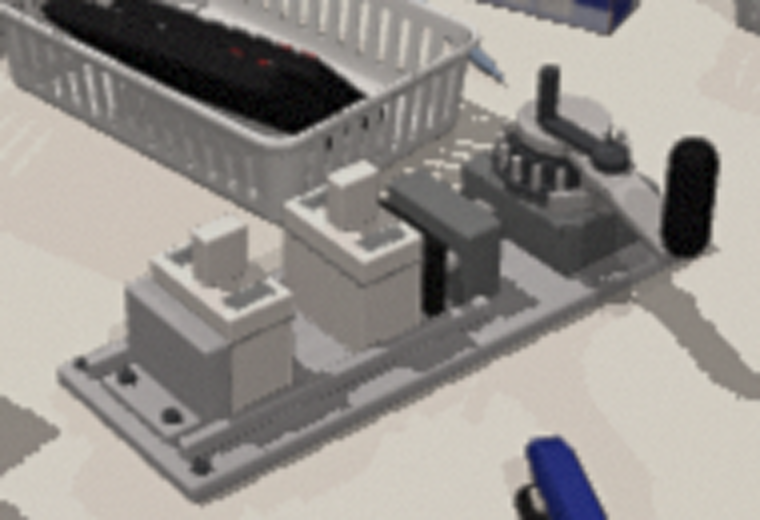

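```bash
cat >> h.py <<'E'
def wrist():
    """picture and world cloud of the fisheye wrist camera"""
    c=robot.calibration("wrist"); p,d=robot.camera("wrist")
    K=np.array(c["mtx"]); v,u=np.indices(d.shape); x=u-K[0,2]; y=v-K[1,2]; r=np.hypot(x,y)+1e-9; t=r/K[0,0]
    k=np.tan(t)/r
    P=np.dstack([x*k,y*k,np.ones_like(k)])*d[...,None]-np.ravel(c["tvec"])
    W=P@cv2.Rodrigues(np.array(c["rvec"]))[0]; W[d==0]=np.nan
    return p,W
def rect(W,name,x0,x1,y0,y1,a,b):
    Q=W.reshape(-1,3)
    Q=Q[(Q[:,0]>x0)&(Q[:,0]<x1)&(Q[:,1]>y0)&(Q[:,1]<y1)&(Q[:,2]>a)&(Q[:,2]<b)]
    if len(Q)<4: print(name,"few"); return None
    r=cv2.minAreaRect(Q[:,:2].astype(np.float32)*1000)
    print(name,len(Q),np.round(r[0],1),np.round(r[1],1),round(r[2],2),"zmed",np.median(Q[:,2]).round(4)); return r
E
python3 - <<'E'
from h import *
robot.reach([0.45,-0.2,0.33],down(0))
robot.reach([0.61,-0.02,0.33],down(-.16))
print(robot.current_t(),robot.current_joints())
p,W=wrist(); cv2.imwrite("pics/w1.png",p); np.save("w1.npy",W)
rect(W,"L bar",.55,.75,.10,.20,.1,.115); rect(W,"R bar",.55,.75,.02,.10,.1,.115)
rect(W,"L lid",.55,.75,.10,.20,.072,.082); rect(W,"R lid",.55,.75,.02,.095,.072,.082)
rect(W,"grip",.45,.54,-.08,.0,.135,.15); rect(W,"pin",.55,.68,-.12,-.03,.112,.125)
robot.reach([0.48,0.29,0.33],down(.38))
p,W=wrist(); cv2.imwrite("pics/w2.png",p); np.save("w2.npy",W)
rect(W,"cas",.4,.56,.3,.42,.06,.07);rect(W,"casbar",.4,.56,.3,.42,.088,.1)
print(robot.current_t())
E
```

```text
2.7583 [ 0.69003609  0.48708641 -0.99028597  1.52152812  0.41257133  1.35774345
 -0.49686559]
L bar 331 [657.2 132.4] [26.  12.9] 80.53 zmed 0.1047
R bar 358 [642.8  50.3] [24.9 12.8] 81.12 zmed 0.1048
L lid 1938 [657.6 132.6] [40.8 69.9] 80.86 zmed 0.0759
R lid 2095 [643.2  50.2] [39.9 70.4] 81.46 zmed 0.076
grip 432 [499.9 -41.9] [22.4 22.9] 82.91 zmed 0.1404
pin 123 [621.6 -82.5] [11.6 11.4] 44.63 zmed 0.1186
cas 1912 [486.8 358.5] [70.7 40. ] 23.51 zmed 0.064
casbar 354 [486.8 358.3] [13.4 25.6] 21.92 zmed 0.0927
4.125
```

View pics/w1.png

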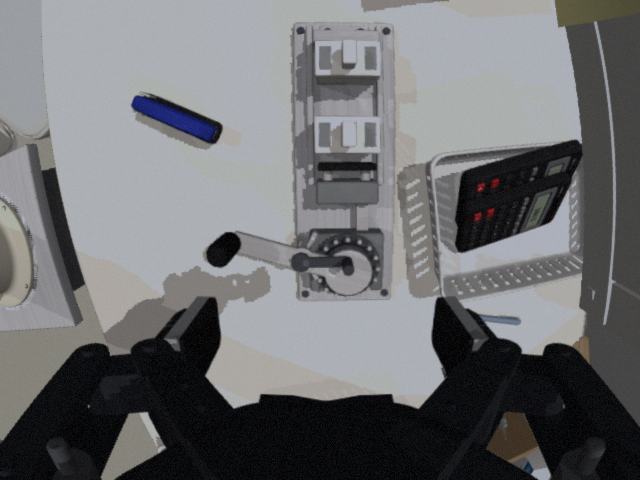

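The wrist view looks down on the frame: left neighbour at (347,60), right neighbour at (347,133), pad at (347,170), grip at (223,250), lever pivot at (302,262) and pin at (348,267). Everything around the gap is clear, so I'll grasp the cassette and fit the frame from its lips.

Run:
```python
from h import *
W=np.load("w1.npy"); Q=W.reshape(-1,3); Q=Q[~np.isnan(Q[:,0])]
y=np.radians(-9.3); ex=np.array([np.cos(y),np.sin(y)]); ey=np.array([-ex[1],ex[0]]); G=np.array([.6506,.0912])
fx=(Q[:,:2]-G)@ex; fy=(Q[:,:2]-G)@ey
m=(abs(fx)<.058)&(fy>-.20)&(fy<.09)&(Q[:,2]>.019)&(Q[:,2]<.027)
for s in(-1,1):
    k=m&(s*fx>.03)&(s*fx<.055)
    if k.sum()>30: a=np.polyfit(fy[k],fx[k],1); print("lip",s,k.sum(),a, np.percentile(fx[k],[3,97]))
# plate top outline
k=(abs(fx)<.075)&(fy>-.33)&(fy<.13)&(Q[:,2]>.008)&(Q[:,2]<.016)
print("plate fy",np.percentile(fy[k],[.3,99.7]),"fx",np.percentile(fx[k],[1,99]))
k=(abs(fx)<.04)&(fy>-.08-.04)&(fy<-.04)&(Q[:,2]>.045)&(Q[:,2]<.07); print("pad/jaw fy",np.percentile(fy[k],[2,50,98]))
# grasp
o=down(np.radians(21.9)); c=np.array([.4868,.3584])
robot.set_gripper(.045,40)
robot.reach([*c,.14],o); robot.move_linear([*c,.069],rate=.1,stop_force=15)
print("z",robot.current_tool_pos()); print(robot.set_gripper(0.0,50),robot.current_width())
robot.move_linear([*c,.22],rate=.15)
of=down(y)
robot.reach([.62,.20,.24],of)
g=G
robot.reach([*G,.235],of); print(robot.current_t(),robot.current_width(),robot.current_ft_force())
p,W=wrist(); cv2.imwrite("pics/w3.png",p); np.save("w3.npy",W)
for n,a in (("L",(.6,.72,.10,.20,.07,.082)),("R",(.58,.72,-.0,.08,.07,.082)),("held",(.58,.73,.05,.14,.19,.25))): rect(W,n,*a)
print(robot.current_tool_pos())
```

```text
lip -1 1051 [-0.01238116 -0.04259428] [-0.04688438 -0.0385149 ]
lip 1 709 [0.00572376 0.04183457] [0.03665014 0.04554189]
plate fy [-0.2556631   0.10577719] fx [-0.06220051  0.06226521]
pad/jaw fy [-0.11794921 -0.10071326 -0.07356071]
z [0.48680361 0.35895187 0.06925875]
False 0.012931052102198273
9.1917 0.013085637563113267 [-0.40870298  0.67485693 -1.63711662]
L 3475 [656.9 132.9] [39.8 69.9] 81.49 zmed 0.076
R few
held 11368 [649.1  91.6] [40.2 70.5] 81.02 zmed 0.2288
[0.64978635 0.09330664 0.23503665]
```

View pics/w3.png

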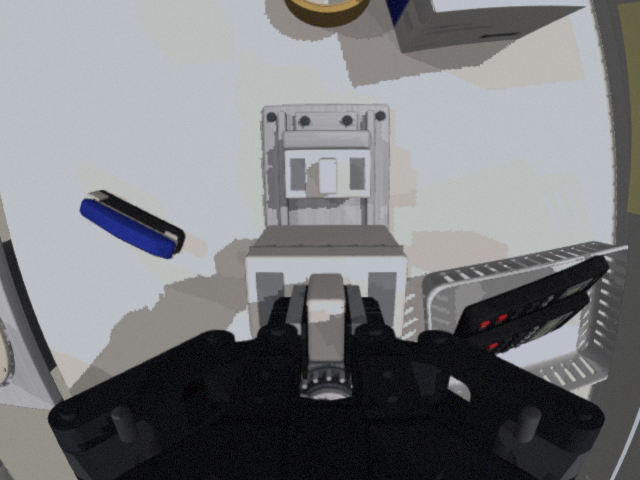

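The held cassette's lid is at (327,270) in view 3, squarely over the empty place, with the left neighbour at (327,173) behind it. It needs about +1 mm in x. Inserting now.

Run:
```python
from h import *
print(robot.current_tool_pos(),robot.current_ft_force())
c=np.array([.6515,.0915]); 
robot.move_linear([*c,.15],down(np.radians(-9.2)),rate=.12)
p,W=wrist(); print(robot.current_tool_pos(),robot.current_ft_force())
rect(W,"L",.6,.72,.113,.20,.07,.082); rect(W,"held",.58,.73,.05,.14,.13,.15)
print(robot.move_linear([*c,.105],rate=.08,stop_force=10),robot.current_tool_pos(),robot.current_ft_force())
```

```text
[0.64978635 0.09330664 0.23503665] [-0.23660682  0.02299982 -2.14661703]
[0.65222844 0.09198801 0.15111824] [ 0.58994887  0.82609523 -1.57299712]
L 6270 [656.9 132.1] [42.5 70.3] 81.34 zmed 0.0761
held 8588 [651.2  92.3] [40.2 70.4] 80.83 zmed 0.145
False [0.65153897 0.09174085 0.10489828] [-0.46816124  0.15924016 -1.43369288]
```

Run:
```python
from h import *
c=np.array([.6512,.0913])
print(robot.move_linear([*c,.077],rate=.05,stop_force=12),robot.current_tool_pos(),robot.current_ft_force())
robot.set_gripper(.045); print(robot.current_width(),robot.current_ft_force())
robot.move_linear([*c,.18],rate=.15)
robot.reach([0.615,-0.02,0.30],down(-.16))
p,W=wrist(); cv2.imwrite("pics/w4.png",p[:340]); np.save("w4.npy",W)
for n,a in (("L",(.58,.72,.112,.20,.07,.082)),("C",(.58,.72,.073,.1105,.07,.082)),("R",(.58,.72,.02,.07,.07,.082)),
 ("Lb",(.58,.72,.112,.20,.1,.115)),("Cb",(.58,.72,.073,.112,.1,.115)),("Rb",(.58,.72,.02,.07,.1,.115)),
 ("grip",(.45,.54,-.08,.0,.135,.15)),("pin",(.55,.68,-.13,-.03,.110,.125))): rect(W,n,*a)
print(robot.current_t())
```

```text
True [0.65166484 0.09113456 0.08126542] [-0.50017971  0.53952606  5.8786004 ]
0.04505292559226332 [-0.59412043 -0.22208806 -0.09052823]
L 2235 [656.7 129.9] [45.7 69.8] 81.39 zmed 0.076
C 2119 [650.5  91.7] [75.9 37.5] 0.01 zmed 0.076
R 2366 [644.   52.3] [43.6 70.7] 82.03 zmed 0.076
Lb 412 [657.1 132.4] [25.7 14.6] 82.46 zmed 0.1047
Cb 441 [650.3  89.9] [25.3 13.5] 81.06 zmed 0.1047
Rb 433 [643.1  50.2] [24.6 13.6] 81.15 zmed 0.1047
grip 483 [499.2 -41.8] [22.9 22.5] 57.89 zmed 0.1405
pin 143 [621.4 -82.7] [11.4 11.2] 16.71 zmed 0.1185
13.3333
```

View pics/w4.png

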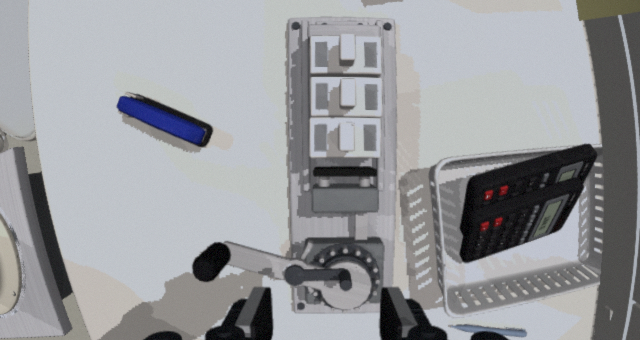

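All three lids sit at the same height (bars at z 0.1047), so the cassette is seated. The pin is still at (347,275), on the row side. Now I'll flip the lever.

Run:
```python
from h import *
o=down(np.radians(63)); pin=np.array([.6214,-.0827])
robot.set_gripper(.020,20)
robot.reach([*pin,.17],o)
print(robot.move_linear([*pin,.100],rate=.1,stop_force=6),robot.current_tool_pos())
f=lambda:np.round(robot.current_ft_force(),2)
print(f()); 
print(robot.move_linear([.6150,-.0985,.100],rate=.06,stop_force=15),robot.current_tool_pos(),f())
print(robot.move_linear([.6000,-.1172,.100],rate=.04,stop_force=8),robot.current_tool_pos(),f())
robot.move_linear([.6075,-.110,.100],rate=.06); print(f())
robot.move_linear([.6075,-.110,.17],rate=.15)
robot.reach([0.57,-0.02,0.30],down(-.16))
p,W=wrist(); cv2.imwrite("pics/w5.png",p[:340]); np.save("w5.npy",W)
for n,a in (("grip",(.45,.54,-.09,.02,.135,.15)),("pin",(.55,.68,-.14,-.03,.110,.125))): rect(W,n,*a)
print(robot.current_t())
```

```text
False [ 0.62179658 -0.08243718  0.10036866]
[-0.07  0.08  0.35]
False [ 0.61523011 -0.0990465   0.10062329] [ 1.11  0.89 -0.11]
True [ 0.6033505  -0.11296952  0.10037098] [2.6  2.6  1.12]
[-0.15  0.45  0.45]
grip 542 [499.6 -41.6] [22.6 23.5] 39.34 zmed 0.1405
pin few
18.5667
```

View pics/w5.png

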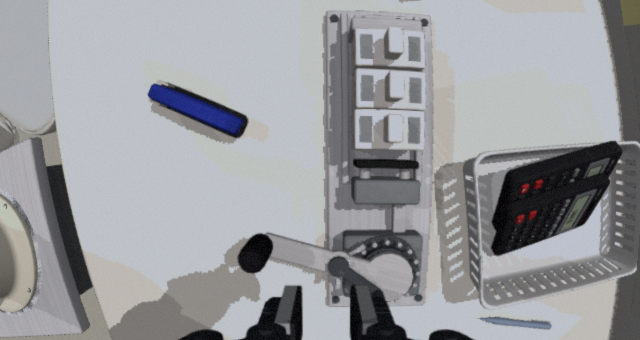

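The lever arm now runs from the pivot (338,265) to about (372,290), so it has swung to the −y side. The pin's end position (~0.606, −0.110) matches the predicted full-over position (0.6056, −0.1117). Next are the handle strokes.

```bash
cat >> h.py <<'E'
S=np.array([.6194,-.0993]); F0=np.radians(170.7)
EX=np.array([np.cos(np.radians(-9.2)),np.sin(np.radians(-9.2))]); EY=np.array([-EX[1],EX[0]]); G=np.array([.6506,.0912])
def hp(th,r=.134,z=.098):
    a=F0-th
    return [*(S+r*np.array([np.cos(a),np.sin(a)])),z], down(a-np.pi/2)
def ft(th):
    """clockwise tangential force the tool exerts on the handle, N"""
    a=F0-th; t=np.array([np.sin(a),-np.cos(a)])
    return -robot.current_ft_force()[:2]@t
def row(W):
    """frame y (mm, from gap middle) of the row, pad and jaw, seen from above"""
    Q=W.reshape(-1,3); Q=Q[~np.isnan(Q[:,0])]; fx=(Q[:,:2]-G)@EX; fy=(Q[:,:2]-G)@EY; o={}
    for n,a,b,z0,z1,q in(("Lbar",.025,.06,.1,.11,50),("Cbar",-.02,.02,.1,.11,50),("Rbar",-.06,-.025,.1,.11,50)):
        k=(abs(fx)<.012)&(fy>a)&(fy<b)&(Q[:,2]>z0)&(Q[:,2]<z1)
        if k.any(): o[n]=round(1000*np.mean(np.percentile(fy[k],[2,98])),1)
    k=(abs(fx)<.03)&(fy>-.13)&(fy<-.04)&(Q[:,2]>.04)&(Q[:,2]<.071)
    h,e=np.histogram(fy[k]*1000,np.arange(-130,-40,1)); o["hist"]={int(a):int(c) for a,c in zip(e,h) if c}
    o["zs"]=[(int(a),round(float(np.median(Q[k][abs(fy[k]*1000-a-.5)<.5][:,2])),3)) for a,c in zip(e,h) if c>5][::3]
    return o
E
python3 - <<'E'
from h import *
print(row(np.load("w4.npy"))); print(row(np.load("w5.npy")))
robot.set_gripper(.036,20)
p,o=hp(.286); robot.reach([p[0],p[1],.19],o); print(robot.current_joints())
print(robot.move_linear(p,o,rate=.12,stop_force=6),robot.current_tool_pos())
for th in(.05,-.2,-.45,-.70): print(th,robot.move_linear(*hp(th),rate=.12,stop_force=20),round(ft(th),2))
for th in np.arange(-.6,-.15,.1): print(round(th,2),robot.move_linear(*hp(th),rate=.08,stop_force=25),round(ft(th),2))
print(robot.current_t(),robot.current_joints())
p,W=wrist(); cv2.imwrite("pics/w6.png",p); np.save("w6.npy",W); print(row(W))
E
```

```text
{'Lbar': np.float64(41.7), 'Cbar': np.float64(-1.4), 'Rbar': np.float64(-41.7), 'hist': {-119: 6, -118: 56, -117: 57, -116: 51, -115: 58, -114: 48, -113: 55, -112: 46, -111: 63, -110: 52, -109: 44, -108: 53, -107: 56, -106: 58, -105: 55, -104: 58, -103: 57, -102: 58, -101: 58, -100: 57, -99: 58, -98: 57, -97: 59, -96: 59, -95: 58, -94: 140, -93: 36, -92: 18, -91: 21, -90: 19, -89: 22, -88: 19, -87: 20, -86: 22, -85: 23, -84: 21, -83: 2, -82: 39, -81: 33, -80: 52, -79: 54, -78: 52, -77: 53, -76: 63, -75: 56, -74: 84, -73: 45}, 'zs': [(-119, 0.061), (-116, 0.061), (-113, 0.061), (-110, 0.061), (-107, 0.061), (-104, 0.061), (-101, 0.061), (-98, 0.061), (-95, 0.06), (-92, 0.044), (-89, 0.043), (-86, 0.044), (-82, 0.06), (-79, 0.061), (-76, 0.061), (-73, 0.059)]}
{'Lbar': np.float64(41.8), 'Cbar': np.float64(-0.9), 'Rbar': np.float64(-41.3), 'hist': {-120: 9, -119: 50, -118: 51, -117: 55, -116: 51, -115: 48, -114: 56, -113: 54, -112: 55, -111: 52, -110: 54, -109: 54, -108: 57, -107: 53, -106: 57, -105: 50, -104: 58, -103: 55, -102: 50, -101: 53, -100: 53, -99: 55, -98: 54, -97: 54, -96: 5
[... 258 characters left out ...]
061), (-114, 0.061), (-111, 0.061), (-108, 0.061), (-105, 0.061), (-102, 0.061), (-99, 0.061), (-96, 0.061), (-93, 0.047), (-90, 0.043), (-87, 0.044), (-84, 0.044), (-81, 0.06), (-78, 0.061), (-75, 0.061), (-62, 0.062)]}
[ 1.00372391  0.56816131 -1.25870856  1.94434942  0.61565906  1.09040375
  0.6035544 ]
False [ 0.49919911 -0.04094873  0.09853513]
0.05 False 0.33
-0.2 False 0.23
-0.45 False -1.44
-0.7 False -0.43
-0.6 False 0.04
-0.5 False 0.45
-0.4 False 1.05
-0.3 False -0.12
-0.2 False 4.0
24.0833 [ 1.07766904  0.75247482 -1.21169486  2.02075616  0.85965702  1.00922204
  1.03873096]
{'hist': {-82: 20, -81: 39, -80: 8, -79: 2, -78: 2, -77: 2, -76: 2, -75: 1, -62: 2}, 'zs': [(-82, 0.051)]}
```

View pics/w6.png

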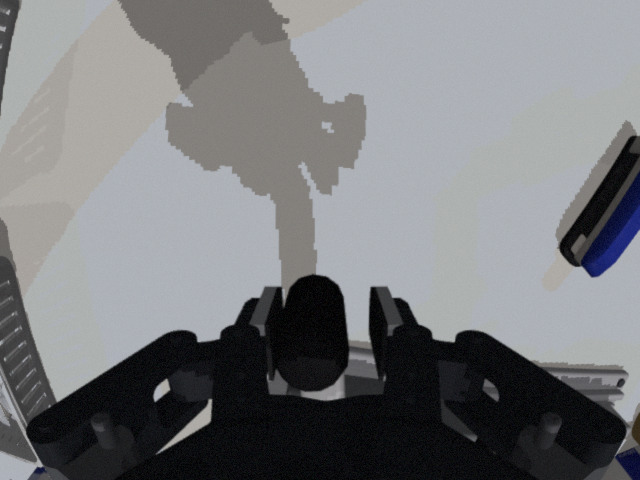

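The wrist view shows the grip at (315,330) between the open pads, with slack on both sides; the row is out of view. From the earlier view, the pad face is about 11 mm from the right neighbour with about 3 mm of row slack. The wheel therefore needs about 1.2 rad to touch and about 1.5 rad for 40 N. The pawl bit near −0.25, so I'll finish stroke 1 and start stroke 2.

Run:
```python
from h import *
def go(ths,rate,sf=25):
    for th in ths: print(round(th,2),robot.move_linear(*hp(th),rate=rate,stop_force=sf),round(ft(th),2),end=' | ')
    print()
go(np.arange(-.1,.71,.1),.08)
robot.wait(.2); print("rest",ft(.7),robot.current_t())
for n in("scene","side"):
    p,d=robot.camera(n); c=robot.calibration(n); np.savez(n+"1.npz",p=p,d=d); cv2.imwrite(f"pics/{n}1.png",cv2.resize(p[150:310,225:445],None,fx=3,fy=3))
    W=cloud(d,c); print(row(W)); 
go((.45,.2,-.05,-.3,-.55,-.7),.12)
go((-.6,-.5,-.4,-.3),.08)
print(robot.current_t())
```

```text
-0.1 False 4.36 | 0.0 False 5.38 | 0.1 False 4.95 | 0.2 False 3.79 | 0.3 False 4.34 | 0.4 False 5.0 | 0.5 False 4.54 | 0.6 False 4.53 | 0.7 False 4.89 | 
rest 4.222968745542859 27.1833
{'Lbar': np.float64(43.8), 'Cbar': np.float64(1.3), 'Rbar': np.float64(-39.6), 'hist': {-108: 1, -107: 2, -106: 9, -105: 6, -104: 4, -103: 7, -102: 7, -101: 8, -100: 5, -99: 2, -98: 11, -97: 10, -96: 3, -95: 9, -94: 6, -93: 9, -92: 5, -91: 9, -90: 10, -89: 8, -88: 5, -87: 5, -86: 9, -85: 13, -84: 9, -83: 25, -82: 26, -81: 21, -80: 5, -79: 1, -78: 3, -77: 1, -66: 1}, 'zs': [(-106, 0.062), (-102, 0.062), (-97, 0.063), (-93, 0.063), (-89, 0.062), (-84, 0.059), (-81, 0.058)]}
{'Lbar': np.float64(46.4), 'Cbar': np.float64(4.3), 'Rbar': np.float64(-37.7), 'hist': {-106: 4, -105: 1, -104: 1, -103: 1, -102: 4, -101: 7, -100: 4, -99: 4, -98: 1, -97: 5, -96: 4, -95: 5, -94: 5, -93: 3, -92: 6, -91: 3, -90: 3, -89: 6, -88: 4, -87: 6, -86: 3, -85: 4, -84: 6, -83: 8, -82: 11, -81: 2, -80: 7, -79: 2, -78: 1, -77: 1, -68: 1, -67: 3, -65: 2}, 'zs': [(-101, 0.062), (-87, 0.063), (-82, 0.055)]}
0.45 False 0.34 | 0.2 False -0.44 | -0.05 False -0.68 | -0.3 False -0.66 | -0.55 False 0.06 | -0.7 False -0.79 | 
-0.6 False -0.19 | -0.5 False 2.56 | -0.4 False 4.22 | -0.3 False 4.48 | 
30.9917
```

View pics/scene1.png

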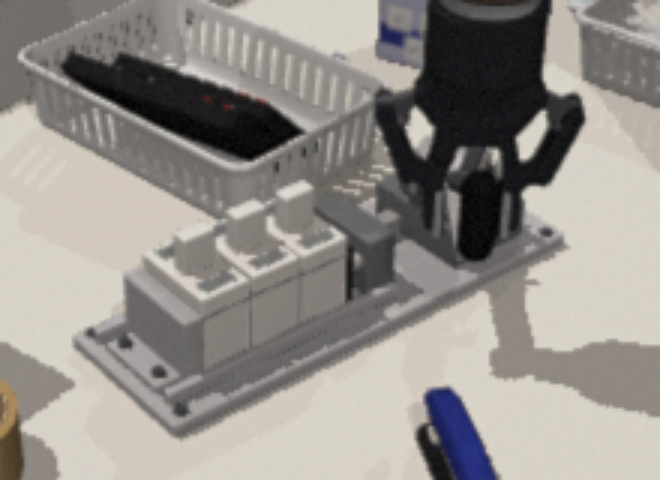

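The pad has come up next to the right neighbour at (350,275), and all the cassettes are upright. The free running force reads about 4.5 N, so I'll continue in small steps and watch for it to rise.

Run:
```python
from h import *
L=[]
for th in np.arange(-.25,.0,.05):
    robot.move_linear(*hp(th),rate=.06,stop_force=12); robot.wait(.1)
    f=np.mean([ft(th) for _ in range(3)]); print(round(th,2),round(f,2))
    if f>7.2: break
print(robot.current_t())
c=robot.calibration("scene")
p,d=robot.camera("scene"); r=row(cloud(d,c)); print({k:r[k] for k in r if k!="zs"})
```

```text
-0.25 5.9
-0.2 5.12
-0.15 5.59
-0.1 5.35
-0.05 5.92
32.7833
{'Lbar': np.float64(43.9), 'Cbar': np.float64(4.5), 'Rbar': np.float64(-36.2), 'hist': {-105: 1, -102: 2, -101: 4, -100: 5, -99: 8, -98: 7, -97: 5, -96: 5, -95: 11, -94: 4, -93: 10, -92: 8, -91: 4, -90: 6, -89: 7, -88: 10, -87: 8, -86: 8, -85: 5, -84: 8, -83: 10, -82: 4, -81: 11, -80: 7, -79: 11, -78: 25, -77: 21, -76: 19, -75: 6, -74: 3, -73: 1, -72: 2, -71: 1, -70: 1, -69: 1, -66: 1, -63: 1}}
```

The row is closed (bar spacings about 39.4 and 40.7 mm) and the handle is getting stiffer, with compression around 1.5–2 mm. I'll go a little further, then back off and measure from above.

Run:
```python
from h import *
for th in (0.,.05,.09):
    robot.move_linear(*hp(th),rate=.06,stop_force=12); robot.wait(.1)
    f=np.mean([ft(th) for _ in range(3)]); print(round(th,2),round(f,2))
th=.055; robot.move_linear(*hp(th),rate=.05); print("centred",ft(th))
p,o=hp(th); robot.move_linear([p[0],p[1],.20],rate=.15)
robot.reach([0.60,0.0,0.30],down(-.16)); robot.wait(.2)
p,W=wrist(); cv2.imwrite("pics/w7.png",p[:400]); np.save("w7.npy",W); r=row(W); print(r)
rect(W,"pin",.55,.68,-.14,-.03,.110,.125); rect(W,"grip",.45,.54,-.13,.02,.135,.15); print(robot.current_t())
```

```text
0.0 6.17
0.05 7.47
0.09 6.78
centred 4.479404112570145
{'Lbar': np.float64(42.3), 'Cbar': np.float64(2.1), 'Rbar': np.float64(-37.4), 'hist': {-102: 7, -101: 52, -100: 57, -99: 56, -98: 55, -97: 48, -96: 54, -95: 54, -94: 54, -93: 53, -92: 53, -91: 49, -90: 57, -89: 51, -88: 58, -87: 49, -86: 57, -85: 56, -84: 58, -83: 58, -82: 58, -81: 57, -80: 59, -79: 57, -78: 58, -77: 100, -76: 89, -75: 18, -74: 21, -73: 17, -72: 17, -71: 21, -70: 19, -69: 19, -68: 19, -67: 2, -66: 35, -65: 51, -64: 54, -63: 54, -62: 60, -61: 51, -60: 54, -59: 35}, 'zs': [(-102, 0.058), (-99, 0.061), (-96, 0.061), (-93, 0.061), (-90, 0.061), (-87, 0.061), (-84, 0.061), (-81, 0.061), (-78, 0.061), (-75, 0.044), (-72, 0.044), (-69, 0.044), (-65, 0.061), (-62, 0.061), (-59, 0.061)]}
pin 133 [ 611.7 -114.3] [11.6 11. ] 84.56 zmed 0.1185
grip 335 [487.  -75.8] [21.9 17.1] 23.33 zmed 0.1404
36.4833
```

View pics/w7.png

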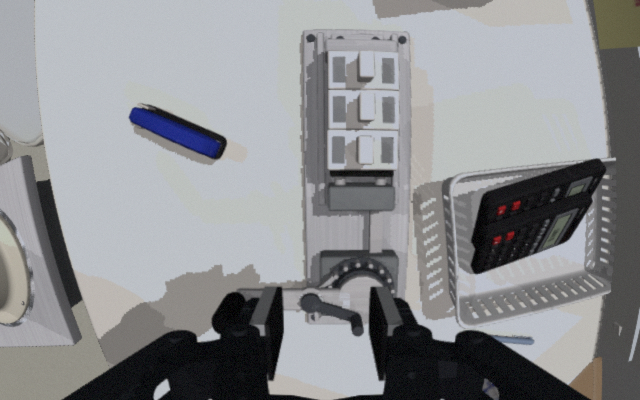

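The row is tight at (365,70), (365,110) and (365,150), and the pad sits against the right neighbour. The pin at (357,327) is on the −y side, which works out to a lever angle of about +0.32 rad. The gap between pad and jaw shrank by 2.0–2.4 mm, or about 24–29 N. The rise in handle force agrees with this, and the gripper is clear, so I'll hand in.

Run:
```python
from h import *
print(robot.current_ft_force(),robot.current_t()); robot.sign_off()
```

```text
[ 0.37049169 -0.08326004  0.1899444 ] 36.4833
the job is handed in; nothing more can be done
```

The job is handed in after about 36.5 s of robot time. The cassette is in the gap, the lever is over to tighten, and the row is clamped. No verdict came back, so these are my own last checks:

- **Cassette:** I set it down until it touched the floor. All three lids and grip bars then measured the same height. After clamping, the bars are 40.2 and 39.5 mm apart, so the row is closed, and the cassette's measured position is about 2 mm from the gap's middle.
- **Lever:** I flipped it before any tightening stroke, while the pad was still about 11 mm from the row. It now measures about +0.32 rad, where full over is 0.35.
- **Clamping:** Two clockwise strokes closed the row. The held handle force rose from about 4.5 N to about 7 N, and the springs are compressed by roughly 2.0–2.4 mm. That means about 24–29 N on the pad, well above 12 N and far from bottoming out.
- **At hand-in:** The gripper was clear of everything, with a tool force reading below 0.5 N. I never worked near the tape, vial or stapler; I did not measure their positions again at the end.

**Disagreement:** The visible front edge of the pad suggested about 3.6 mm of compression (about 43 N). I trusted the gap between pad and jaw instead, because the neighbour's lid partly hides that edge. Either value is within limits.

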